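# Feel the free play of a rotary table's handwheel and close its worm mesh

### The arm

A 6-joint arm with a two-finger parallel gripper is mounted at the origin on the work surface. World frame = base frame: x ahead of the robot, y to its left, z up, the work surface at z = 0. Lengths are in mm, angles in degrees, forces in N, time in s.
With the tool pointing down it reaches from about 325 to 900 mm from the base axis. Payload 6.1 kg.
Tool frame: the origin (TCP) lies midway between the tips of the shut fingers; the grasp point (between the pads) lies 19 mm behind it (env.grasp_offset is the distance from the TCP to the grasp point, in mm); z points along the fingers, y is the direction in which the jaws open and shut (so a half turn about z gives the same grasp; the last joint's range is limited). The gripper opens to 85 mm and grips with 20 to 120 N. Pads are 22 mm wide; open, the fingers measure 114 mm over their backs; the gripper's body (76 mm by 85 mm) begins 54 mm behind the grasp point. The pads swing forward as they close: fully open they stand 13 mm farther back than shut.
Start: joints at [-82.397, 12.628, 87.462, -0, 79.91, -7.225], TCP at [159.943, -604.18, 194.6] pointing down, gripper open.
Joint ranges: [-170.65, 170.65], [-52.31, 119.04], [5.05, 147.46], [-71.25, 251.25], [11.57, 151.72], [-153.62, 153.62]. Speed limits (degrees/s): [147.25, 147.25, 172.46, 180, 180, 180].

### API

Orientations are given as a 3x3 rotation matrix whose columns are the frame's x, y, z axes.
In Python, from bench import env gives the robot as it stands.
- The arm moves only by the tool servo_tool, never from a script. Its argument "plan" is a list of rows, each a list of 7 numbers: the opening, from -1 (shut) to 1 (fully open), then the shift along the world's x, y, z in m, then the turn, a rotation vector about the world's x, y, z in degrees. A call has 1 to 12 rows; each row shifts and turns the pose as measured when the row begins; what a row does not reach is not made up. A row lasts 1/8 s, in which the tool goes at most 62.5 mm and 10.7 degrees, less where a joint would pass 70% of its speed; a pose out of reach is approached as far as the arm can. A call is refused whole if a number of a shift passes 0.0625 or a number of a turn 10.7, either way. A call with a gripper value outside its range is refused whole. The fingers move at their own pace and stop on an object; "newtons" is the grip in N (left out, the last holds). Time passes only in rows, so rows that do not move let the fingers close. It gives the time, the measured TCP pose, the force and the opening at its end, in the units of the state.
- env.get_obs(): the state, without advancing time (a new reading comes with each control period).
- env.camera(name): name is "scene" or "top" or "wrist"; returns the picture (480x640x3 uint8, blue, green, red); there is no depth.
- env.get_calibration(name): a dict with "K" (3x3 intrinsics, pixels), "k1" (the pictures are not rectified: a ray, as slopes to the right and down, at radius r is drawn at 1 + k1 r^2 times it, then the intrinsics apply), "world_to_cam" (4x4, takes a point from world to camera coordinates); the wrist camera has in their place "T_tool_cam" (4x4, takes a point from camera to tool coordinates, whose origin is the TCP and whose axes are the flange's). Camera axes: x right, y down, z forward; pixel columns grow to the right and rows downward; lengths in mm; the calibration is good to about 2 mm. A picture is of the moment at which its call begins: read the wrist's pose just before it. get_calibration takes no time and is no camera call.
- env.close_job(): hands the job in, once; it reports no verdict.
Trained networks look in the newest picture that a camera, given by its name, has taken for a name from the list of things; names that differ only in an ending like _2 or _b are one class to them, and where a whole thing is asked for, a point or a joint stands for the part that bears it (a point fixed in the world has none). Each returns a list of dicts, best first, with "score" (0 to 1); they miss things now and then, are a little off and sometimes report something else, mostly with a low value. They report only what shows in the picture. A call takes as long as a camera call.
- env.find_in(target, camera): "box" ([left, top, right, bottom] in pixels, round what is visible of it).
- env.outline_of(target, camera): "pixels" (480x640 bool, what is visible of it) and "box" ([left, top, right, bottom] in pixels, round what is visible of it).
The state is a dict: "t": time; "joint_positions": joint angles; "qd": joint speeds; "joint_torque": joint torques, N m; "position": TCP position; "tool_rot": TCP orientation; "contact_force": force on the tool from outside, world axes, zero at the start; "torque": the same for the moment, N m; "opening": finger opening in mm.
Only numpy, scipy, OpenCV 4.12 (cv2) and the standard library are available. Lean on these libraries where they do the work, as an engineer would, in place of code of your own. Each camera call takes 0.05 s, during which the arm holds its last target.

### The job

The hand drive of this rotary table has gone slack: the table is clamped, yet the handwheel can be rocked some way before the worm bites. Rock the wheel gently to the left until you feel the drive push back, then to the right until it pushes back again, never forcing it past that, so that you know how much free play there is. Then swing the mesh lever behind the wheel to the left until the handwheel has about 5 degrees of free play left, never so far that it goes tight, let go of everything, and leave the bottle, the tin and the jar where they stand.

Things in the scene. Friction and masses are not known exactly. Their poses are not given: they have to be found in the camera images.
- rotary_table: Grey cast rotary table bolted to the bench, steel top 200 mm across, 104 mm high (128 with the strap clamps), clamped, with a black test panel. Origin: centre of underside; +x away from the handwheel side, +y to the left for one facing the handwheel, z up. Its worm shaft lies along x, 65 mm right of the centre, and carries lever sleeve and handwheel in front (-x). Side lugs reach 148 mm out
- shaft (a point): Point on the worm shaft's axis in front of the handwheel, level along the axis with the middle of the crank handle, 62 mm above the bench. Handwheel and mesh lever both turn about this axis, which lies along the rotary table's x. 'Left' and 'right' are as seen facing the handwheel (left = the rotary table's +y) and say which way the top of the wheel or lever goes
- wheel_hub (a point): Centre of the handwheel's front, 24 mm behind the shaft point. Spoked steel wheel, 123 mm across, rim 13 mm thick. It stays where it is left; in its free play it drags with up to 1 N at the handle. At either end of the play the drive pushes back springily, about 2.3 N at the handle per degree past the end: 3 to 6 N is a sure feel, over 15 N forces the drive. Play at the start: 12 to 43 degrees
- handle (a point): Middle of the crank handle: light wooden cylinder, 20 mm thick, 52 mm long, parallel to the shaft, sticking out of the front of the wheel near its top and turning with it on a circle of 45 mm radius about the shaft. The rim's front face is 27 mm behind this point. At the start it stands within 30 degrees of straight up, somewhere inside the free play, where differs each time
- lever_pivot (a point): Point on the shaft's axis in the steel sleeve (56 mm across) from which the mesh lever stands up, 94 mm behind the shaft point. The lever is stiff (about 8 N at its knob) and stays where it is left. Each 2 degrees of swing to the left take 1 degree out of the handwheel's free play, at its right-hand end (the wheel may be carried along to the left); swinging back to the right gives it back
- lever_knob (a point): Middle of the mesh lever's knob: light wooden cylinder, 18 mm thick, 36 mm long, parallel to the shaft, pointing forward from the end of a 12 mm round steel lever, 71 mm behind the shaft point, on a circle of 80 mm radius about the shaft, so behind the wheel and clear of its rim. At the start it leans 14 to 52 degrees right of straight up; it can go at least 66 degrees further left
- spray_bottle: White trigger spray bottle with a black head, 68 mm across, 205 mm tall, 0.55 kg, standing to the left of the rotary table; bystander. Origin: centre of its underside
- wax_tin: Flat round aluminium tin, 86 mm across, 40 mm high, standing left of the handwheel; bystander. Origin: centre of its underside
- compound_jar: White jar with a black lid, 72 mm across, 85 mm tall, standing right of the rotary table; bystander. Origin: centre of its underside

How it is judged (in metres and radians):
On the way, in this order (a step that is already met when the one before it is completed fails the run):
1. the handwheel is rocked to the left until the drive pushes back (some 3 N at the handle) (contact force between handwheel_c0 and gear_c0 above 3 N), for 0.1 s.
2. the handwheel is rocked to the right until the drive pushes back there (some 3 N at the handle) (contact force between handwheel_c0 and takeup_c0 above 3 N), for 0.1 s.
3. the mesh lever is swung so that 2.5 to 7.5 degrees of free play are left at the handwheel (distance between gear_c0 and takeup_c0 between 0.01686 and 0.01882 m), for 0.2 s.
At the end, for the whole second after the job is handed in: The handwheel has 5 degrees of free play, give or take 2.5 (the two tooth flanks between which it can rock are 16.86 to 18.82 mm apart, centre to centre), with wheel and lever let go (all of step 3); the robot touches nothing.
It fails at once if the drive is forced: the handwheel is pressed past either end of its free play with over about 15 N at the handle (contact force between handwheel_c0 and gear_c0 above 28 N or contact force between handwheel_c0 and takeup_c0 above 28 N).
It fails at once if the mesh is closed until it is tight (under 1 degree of free play) (distance between gear_c0 and takeup_c0 below 0.01627 m).
It fails at once if the bottle, the tin or the jar is moved by over 20 mm (distance of any of spray_bottle, wax_tin, compound_jar from where it was at the start of the episode above 0.02 m).
It also fails if it takes over 64 s, if anything falls off the work surface, if the arm or the gripper's body presses on something with over 40 N, if the wrist force passes 120 N, or if a joint passes its speed limit or range.

## Working session

There is one attempt and no reset: what is moved stays moved. The work goes in short steps, Python scripts to look and compute and a tool call to move; the robot and the scene stay as the last step left them, time stands still between calls to the robot, and variables do not carry over. Pictures are saved under pics/ and viewed, and the job is handed in when it is done.

Besides the shell and the picture viewer there is one more tool, called after ">>>" in YAML: its name, and indented under it one key for each argument. servo_tool: Moves the arm, as the interface text tells. Its arguments: {"type":"object","properties":{"plan":{"type":"array","items":{"type":"array","items":{"type":"number"}}},"newtons":{"type":"number"}},"required":["plan"]}

```bash
ls; mkdir -p pics; python3 - <<'E'
from bench import env
import cv2,numpy as np
o=env.get_obs();print({k:np.round(v,3).tolist() for k,v in o.items()})
for n in("scene","top","wrist"):
    im=env.camera(n);cv2.imwrite(f"pics/{n}0.png",im)
    c=env.get_calibration(n);print(n,{k:np.round(v,4).tolist() for k,v in c.items()})
    for t in ["rotary_table","wheel_hub","handle","lever_knob","spray_bottle","wax_tin","compound_jar"]:
        r=env.find_in(t,n);print(t,[(np.round(x["box"]).tolist(),round(x["score"],2)) for x in r[:2]])
print(env.get_obs()["t"])
E
```

```text
pics
{'t': 0.0, 'joint_positions': [-82.397, 12.675, 87.527, 0.001, 79.91, -7.224], 'qd': [-0.055, -0.001, 0.08, -0.06, -0.043, 0.003], 'joint_torque': [0.001, -49.69, -38.94, 0.0, 0.011, 0.0], 'position': [159.859, -603.502, 193.485], 'tool_rot': [[0.967, 0.256, -0.0], [0.256, -0.967, 0.002], [0.0, -0.002, -1.0]], 'contact_force': [-0.079, 0.433, -0.992], 'torque': [0.005, -0.04, 0.009], 'opening': 85.225}
scene {'K': [[548.8264, 0.0, 320.7769], [0.0, 548.8264, 244.1726], [0.0, 0.0, 1.0]], 'k1': -0.1092, 'world_to_cam': [[-0.5987, 0.8008, 0.0147, 363.278], [0.5737, 0.4415, -0.6899, -286.6768], [-0.559, -0.4046, -0.7238, 1469.7168], [0.0, 0.0, 0.0, 1.0]]}
rotary_table [([246.0, 208.0, 390.0, 398.0], 0.7)]
wheel_hub [([314.0, 213.0, 367.0, 268.0], 0.66), ([305.0, 217.0, 338.0, 267.0], 0.43)]
handle [([314.0, 212.0, 365.0, 269.0], 0.92)]
lever_knob [([306.0, 217.0, 338.0, 268.0], 0.71)]
spray_bottle [([404.0, 270.0, 456.0, 382.0], 0.96)]
wax_tin [([398.0, 290.0, 432.0, 336.0], 0.82)]
compound_jar [([223.0, 207.0, 258.0, 254.0], 0.77)]
top {'K': [[506.303, 0.0, 323.6259], [0.0, 506.303,
[... 222 characters left out ...]
, 365.0, 321.0], 0.88)]
wheel_hub [([289.0, 267.0, 358.0, 321.0], 0.8)]
handle [([290.0, 266.0, 364.0, 320.0], 0.59)]
lever_knob [([304.0, 237.0, 349.0, 266.0], 0.89), ([287.0, 265.0, 362.0, 320.0], 0.59)]
spray_bottle [([139.0, 195.0, 201.0, 255.0], 0.84)]
wax_tin [([188.0, 251.0, 240.0, 296.0], 0.78)]
compound_jar [([416.0, 219.0, 463.0, 266.0], 0.61)]
wrist {'K': [[413.7357, 0.0, 318.1703], [0.0, 413.7357, 238.2602], [0.0, 0.0, 1.0]], 'k1': -0.0369, 'T_tool_cam': [[0.0011, -0.9581, -0.2863, 73.2219], [1.0, 0.0008, 0.001, -0.4802], [-0.0008, -0.2863, 0.9581, -177.969], [0.0, 0.0, 0.0, 1.0]]}
rotary_table []
wheel_hub []
handle []
lever_knob []
spray_bottle []
wax_tin []
compound_jar []
1.2
```

```bash
python3 - <<'E'
import cv2
a=cv2.imread("pics/top0.png")[90:340,110:490];cv2.imwrite("pics/t0c.png",cv2.resize(a,None,fx=2.1,fy=2.1,interpolation=cv2.INTER_CUBIC))
a=cv2.imread("pics/scene0.png")[190:410,200:480];cv2.imwrite("pics/s0c.png",cv2.resize(a,None,fx=2.7,fy=2.7,interpolation=cv2.INTER_CUBIC))
E
```

```text
(no output)
```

View pics/t0c.png

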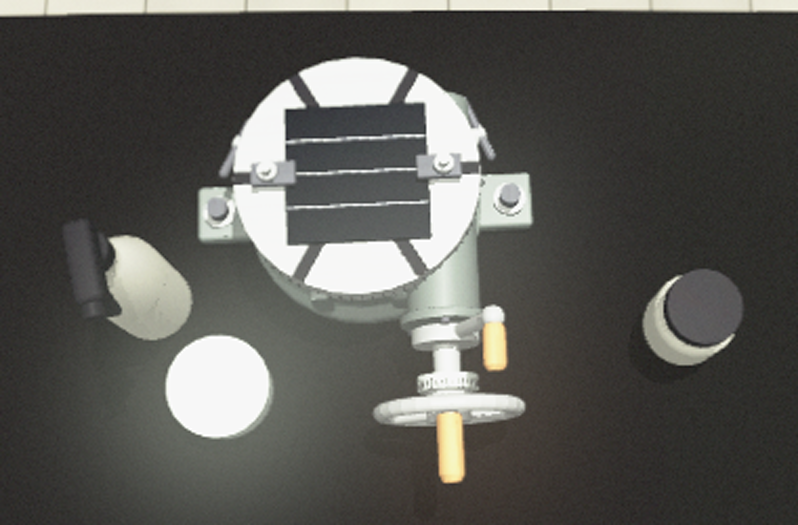

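View pics/s0c.png

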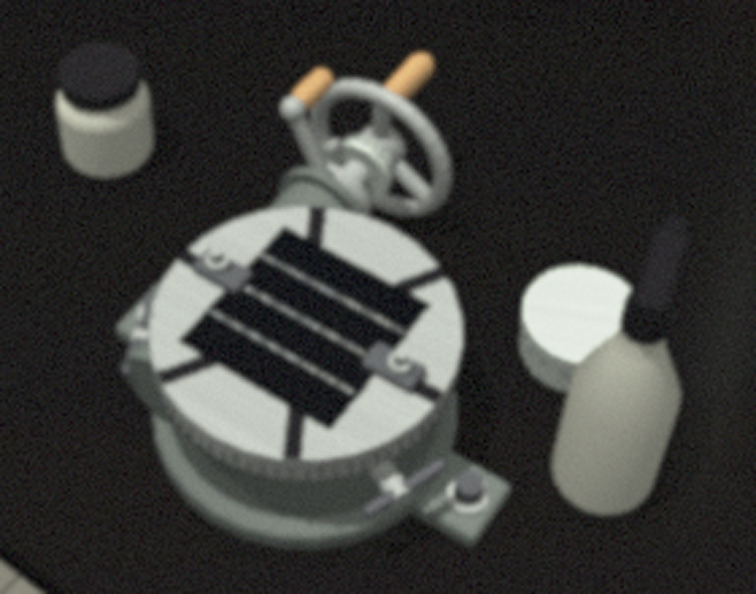

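View pics/scene0.png

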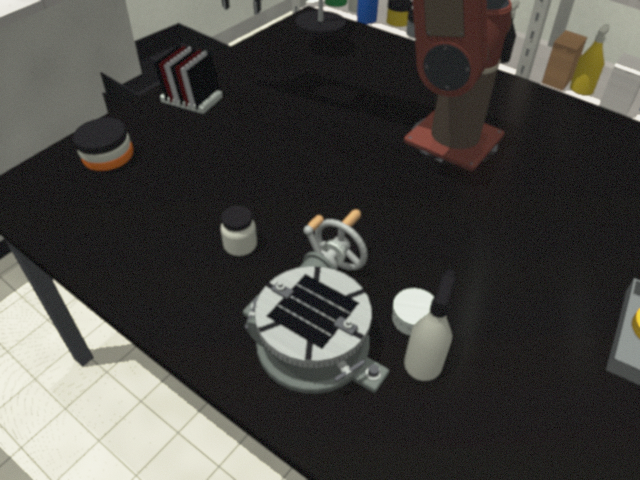

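The top picture (crop scale 2.1, origin 110,90) shows the handle at about (452,447) and the knob at (495,345), leaning right. The tin is at (218,387), left of the wheel, and the jar at (700,310), well to the right. Next I'll fit the table pose and both angles.

```bash
cat > h.py <<'E'
from bench import env
import cv2,numpy as np
from scipy.optimize import least_squares
def proj(n,P):
    c=env.get_calibration(n);P=np.atleast_2d(np.asarray(P,float));T=np.array(c["world_to_cam"])
    return projT(c,T,P)
def projT(c,T,P):
    q=P@T[:3,:3].T+T[:3,3];s=q[:,:2]/q[:,2:];s=s*(1+c["k1"]*(s**2).sum(1,keepdims=True));K=np.array(c["K"])
    return s*[K[0,0],K[1,1]]+K[:2,2]
def pts(p):
    # p: shaft point x,y, yaw(deg), handle angle (left+), lever angle(left+)
    x,y,w,a,b=p;w,a,b=np.radians([w,a,b])
    X=np.array([np.cos(w),np.sin(w),0]);Y=np.array([-np.sin(w),np.cos(w),0]);Z=np.array([0,0,1.])
    S=np.array([x,y,62.]);f=lambda d,r,t:S+d*X+r*(np.sin(t)*Y+np.cos(t)*Z)
    return dict(S=S,X=X,Y=Y,hub=f(24,0,0),h=f(0,45,a),h0=f(-26,45,a),h1=f(26,45,a),k=f(71,80,b),k0=f(53,80,b),k1=f(89,80,b),f=f)
E
python3 - <<'E'
from h import *
u=lambda a:np.array(a)/2.1+[110,90]
s=lambda a:np.array(a)/2.7+[200,190]
# observed silhouette extremes: handle tips on axis
obs=[("top","h0",u((452.5,480))),("scene","h0",s((428,58))),
("top","k",u((495,345))),("top","k0",u((495,366))),("top","rl",u((374,411))),("top","rr",u((525,406))),
("top","top",u((357,177))),("scene","top",s((307,336))),("scene","k0",s((328,72))),("scene","h",s((408,76)))]
def model(p):
    d=pts(p);f=d["f"]
    d["rl"]=f(33.5,61.5,np.pi/2);d["rr"]=f(33.5,61.5,-np.pi/2)
    d["top"]=d["S"]+p[5]*d["X"]+65*d["Y"]+[0,0,42]
    return d
def res(p):
    d=model(p);return np.concatenate([proj(n,d[k])[0]-o for n,k,o in obs])
r=least_squares(res,[500,-10,3,0,-30,250],loss="soft_l1")
print(r.x,np.round(r.fun.reshape(-1,2),1).tolist())
d=pts(r.x)
for k in("S","X","Y","h","k","hub"):print(k,d[k].round(3))
E
```

```text
Traceback (most recent call last):
  File "h.py", line 12, in pts
    x,y,w,a,b=p;w,a,b=np.radians([w,a,b])
    ^^^^^^^^^
ValueError: too many values to unpack (expected 5)
```

```bash
sed -i 's/x,y,w,a,b=p;/x,y,w,a,b=p[:5];/' h.py; cat > fit.py <<'E'
from h import *
u=lambda a:np.array(a)/2.1+[110,90]
s=lambda a:np.array(a)/2.7+[200,190]
obs=[("top","h0",u((452.5,480))),("scene","h0",s((428,58))),
("top","k",u((495,345))),("top","k0",u((495,366))),("top","rl",u((374,411))),("top","rr",u((525,406))),
("top","top",u((357,177))),("scene","top",s((307,336))),("scene","k0",s((328,72))),("scene","h",s((408,76)))]
def model(p):
    d=pts(p);f=d["f"]
    d["rl"]=f(33.5,61.5,np.pi/2);d["rr"]=f(33.5,61.5,-np.pi/2)
    d["top"]=d["S"]+p[5]*d["X"]+65*d["Y"]+[0,0,42]
    return d
def res(p):
    d=model(p);return np.concatenate([proj(n,d[k])[0]-o for n,k,o in obs])
r=least_squares(res,[500,-10,3,0,-30,250],loss="soft_l1")
print(r.x.round(2),np.round(r.fun.reshape(-1,2),1).tolist())
d=pts(r.x)
for k in("S","X","Y","h","k","hub"):print(k,d[k].round(3))
a=cv2.imread("pics/top0.png");b=cv2.imread("pics/scene0.png")
for n,im in(("top",a),("scene",b)):
    for k in("S","hub","h0","h1","h","k","k0","k1"):
        q=proj(n,d[k])[0];cv2.circle(im,tuple(int(v) for v in q.round()),1,(0,0,255),-1)
a=cv2.resize(a[225:325,260:390],None,fx=3,fy=3);b=cv2.resize(b[200:300,280:410],None,fx=3,fy=3)
cv2.imwrite("pics/fit.png",np.hstack([a,b]))
E
python3 fit.py
```

```text
[530.6   15.35   2.54   1.12 -25.85 221.57] [[0.1, 0.1], [-0.6, 0.7], [-0.4, 0.2], [0.3, 1.5], [-0.3, 0.6], [0.3, -0.6], [0.1, -1.8], [0.4, -5.5], [-0.1, 0.9], [-0.0, 1.4]]
S [530.597  15.346  62.   ]
X [0.999 0.044 0.   ]
Y [-0.044  0.999  0.   ]
h [530.558  16.225 106.991]
k [603.072 -16.362 133.993]
hub [554.574  16.409  62.   ]
```

View pics/fit.png

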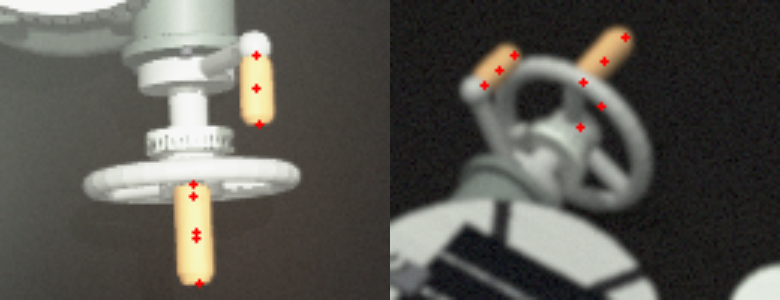

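>>> servo_tool:
  plan:
    - [-0.1, 0.031, 0.0515, 0.003, 0, 0, -6]
    - [-0.1, 0.031, 0.0515, 0.003, 0, 0, -6.3]
    - [-0.1, 0.031, 0.0515, 0, 0, 0, 0]
    - [-0.1, 0.031, 0.0515, 0, 0, 0, 0]
    - [-0.1, 0.031, 0.0515, 0, 0, 0, 0]
    - [-0.1, 0.031, 0.0515, 0, 0, 0, 0]
    - [-0.1, 0.031, 0.0515, 0, 0, 0, 0]
    - [-0.1, 0.031, 0.0515, 0, 0, 0, 0]
    - [-0.1, 0.031, 0.0515, 0, 0, 0, 0]
    - [-0.1, 0.031, 0.0515, 0, 0, 0, 0]
    - [-0.1, 0.031, 0.0515, 0, 0, 0, 0]
    - [-0.1, 0.028, 0.051, 0, 0, 0, 0]

```text
t: 2.7
position: [536.3, 30.0, 203.0]
tool_rot: [[1.0, 0.028, 0.01], [0.028, -1.0, -0.005], [0.01, 0.005, -1.0]]
contact_force: [0.9, -0.6, 0.5]
opening: 38.4
```

>>> servo_tool:
  plan:
    - [-0.1, -0.007, -0.0138, -0.04, 0.3, 0.57, 0.9]
    - [-0.1, 0, 0, 0, 0, 0, 0]
    - [-0.1, 0, 0, 0, 0, 0, 0]

```text
t: 3.08
position: [531.8, 21.4, 164.4]
tool_rot: [[0.999, 0.052, 0.003], [0.052, -0.999, 0.001], [0.003, -0.001, -1.0]]
contact_force: [0.5, 0.3, 0.9]
opening: 38.2
```

```bash
cat > look.py <<'E'
import sys
from h import *
n=sys.argv[1]
o=env.get_obs();print(o["t"],o["position"].round(1) if hasattr(o["position"],"round") else o["position"],np.round(o["contact_force"],2),np.round(o["torque"],2),o["opening"])
im=env.camera("wrist");cv2.imwrite(f"pics/{n}.png",im)
E
python3 look.py w1
```

```text
3.075 [531.8  21.4 164.4] [0.45 0.34 0.87] [-0.01 -0.01 -0.  ] 38.21065946271161
```

View pics/w1.png

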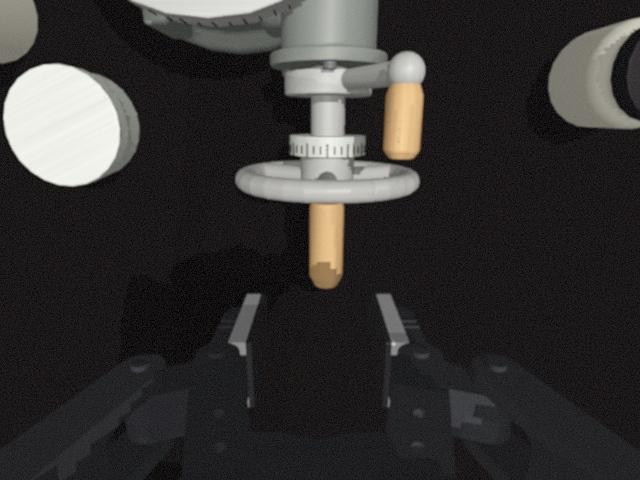

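Wrist view: handle from (327,204) to (326,285), knob from (404,85) to (402,157), and rim edges at (236,180) and (419,180). I'll refine the fit with these.

```bash
cat > wfit.py <<'E'
from h import *
def wproj(pos,R,P):
    c=env.get_calibration("wrist");T=np.eye(4);T[:3,:3]=R;T[:3,3]=pos
    return projT(c,np.linalg.inv(T@np.array(c["T_tool_cam"])),np.atleast_2d(P))
E
cat > f2.py <<'E'
from wfit import *
import fit
o=env.get_obs();pos,R=np.array(o["position"]),np.array(o["tool_rot"])
W=[("h0",(326,281)),("h1",(327,206)),("k",(403,121)),("k0",(402,157)),("rl",(236,180)),("rr",(419.5,180))]
def res(p):
    d=fit.model(p);d["rl"]=d["f"](33.5,61.5,np.pi/2)
    return np.concatenate([2*(wproj(pos,R,d[k])[0]-q) for k,q in W]+[fit.res(p)*1.0])
r=least_squares(res,fit.r.x,loss="soft_l1");print(r.x.round(2),r.fun.reshape(-1,2).round(1).tolist())
d=pts(r.x)
for k in("S","h","k"):print(k,d[k].round(1))
E
python3 f2.py
```

```text
[530.6   15.35   2.54   1.12 -25.85 221.57] [[0.1, 0.1], [-0.6, 0.7], [-0.4, 0.2], [0.3, 1.5], [-0.3, 0.6], [0.3, -0.6], [0.1, -1.8], [0.4, -5.5], [-0.1, 0.9], [-0.0, 1.4]]
S [530.597  15.346  62.   ]
X [0.999 0.044 0.   ]
Y [-0.044  0.999  0.   ]
h [530.558  16.225 106.991]
k [603.072 -16.362 133.993]
hub [554.574  16.409  62.   ]
[530.9   14.64   3.32   2.39 -25.95 224.72] [[1.0, 8.0], [-0.9, -8.7], [0.8, 0.7], [-0.8, 3.5], [2.8, -3.8], [-1.7, -5.6], [0.2, -0.0], [-0.7, 0.8], [-0.5, -0.2], [0.3, 1.1], [-0.1, 0.9], [0.4, -1.3], [-1.4, -3.1], [0.7, -3.9], [-0.3, 1.1], [0.0, 1.5]]
S [530.9  14.6  62. ]
h [530.8  16.5 107. ]
k [603.8 -16.2 133.9]
```

>>> servo_tool:
  plan:
    - [-0.1, -0.003, -0.005, -0.005, 0, 0, 0]
    - [-0.1, -0.0005, -0.0015, -0.005, 0, 0, 0]
    - [-0.1, 0, 0, -0.02, 0, 0, 0]
    - [-0.1, 0, 0, -0.02, 0, 0, 0]
    - [-0.1, 0, 0, -0.018, 0, 0, 0]
    - [-0.1, 0, 0, 0, 0, 0, 0]

```text
t: 3.88
position: [529.6, 11.2, 97.5]
tool_rot: [[0.999, 0.046, 0.01], [0.046, -0.999, 0.0], [0.01, 0.0, -1.0]]
contact_force: [-0.6, -0.2, -0.1]
opening: 38.2
```

>>> servo_tool:
  plan:
    - [-0.1, 0, 0.005, -0.006, 0, 0.5, 0]
    - [-0.1, 0, 0, -0.005, 0, 0, 0]
    - [-0.3, 0, 0, 0, 0, 0, 0]
    - [-0.3, 0, 0, 0, 0, 0, 0]

```text
t: 4.38
position: [531.2, 16.5, 87.7]
tool_rot: [[0.999, 0.046, 0.004], [0.046, -0.999, -0.0], [0.004, 0.0, -1.0]]
contact_force: [-0.4, 0.1, -0.3]
opening: 29.6
```

```bash
python3 look.py w2
```

```text
4.375 [531.2  16.5  87.7] [-0.38  0.14 -0.27] [ 0.01 -0.04 -0.01] 29.55903253899333
```

View pics/w2.png

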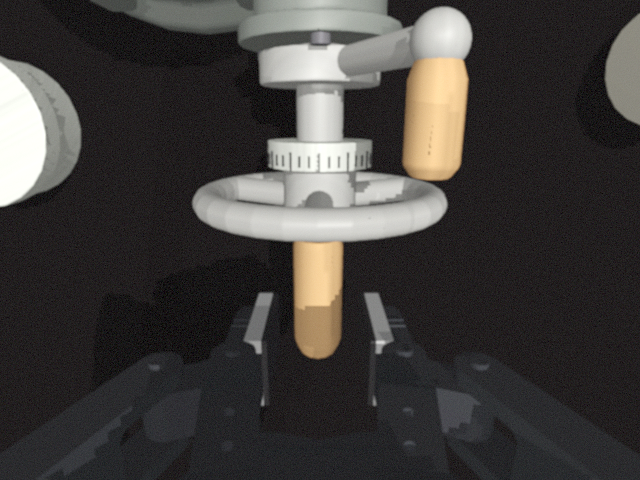

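>>> servo_tool:
  plan:
    - [-0.3, 0, 0.0025, 0, 0, 0, 0]
    - [-0.3, 0, 0.0025, 0, 0, 0, 0]
    - [-0.3, 0, 0.001, 0, 0, 0, 0]

```text
t: 4.8
position: [531.5, 22.7, 88.2]
tool_rot: [[0.999, 0.046, 0.005], [0.046, -0.999, -0.0], [0.005, 0.0, -1.0]]
contact_force: [-0.2, -0.5, -0.2]
opening: 29.5
```

>>> servo_tool:
  plan:
    - [-0.3, 0, 0.001, 0, 0, 0, 0]
    - [-0.3, 0, 0.001, 0, 0, 0, 0]
    - [-0.3, 0, 0.001, 0, 0, 0, 0]

```text
t: 5.18
position: [531.5, 26.0, 88.3]
tool_rot: [[0.999, 0.046, 0.005], [0.046, -0.999, -0.0], [0.005, 0.0, -1.0]]
contact_force: [-0.1, 0.4, 0.4]
opening: 30.2
```

>>> servo_tool:
  plan:
    - [-0.3, 0, 0.001, 0, 0, 0, 0]
    - [-0.3, 0, 0.001, 0, 0, 0, 0]
    - [-0.3, 0, 0.001, 0, 0, 0, 0]

```text
t: 5.55
position: [531.5, 29.2, 88.2]
tool_rot: [[0.999, 0.046, 0.005], [0.046, -0.999, -0.0], [0.005, 0.0, -1.0]]
contact_force: [-0.7, 0.2, 0.3]
opening: 30.0
```

>>> servo_tool:
  plan:
    - [-0.3, 0, 0.001, 0, 0, 0, 0]
    - [-0.3, 0, 0.001, 0, 0, 0, 0]
    - [-0.3, 0, 0.001, 0, 0, 0, 0]

```text
t: 5.92
position: [531.5, 32.4, 88.3]
tool_rot: [[0.999, 0.046, 0.005], [0.046, -0.999, -0.0], [0.005, 0.0, -1.0]]
contact_force: [0.9, 0.1, 0.2]
opening: 30.0
```

>>> servo_tool:
  plan:
    - [-0.3, 0, 0.001, 0, 0, 0, 0]
    - [-0.3, 0, 0.001, 0, 0, 0, 0]
    - [-0.3, 0, 0, 0, 0, 0, 0]

```text
t: 6.3
position: [531.5, 34.6, 88.2]
tool_rot: [[0.999, 0.046, 0.005], [0.046, -0.999, -0.0], [0.005, 0.0, -1.0]]
contact_force: [0.7, -0.1, -0.2]
opening: 30.1
```

```bash
python3 look.py w3
```

```text
6.3 [531.5  34.6  88.2] [ 0.69 -0.05 -0.18] [ 0.05  0.01 -0.03] 30.127977254883948
```

View pics/w3.png

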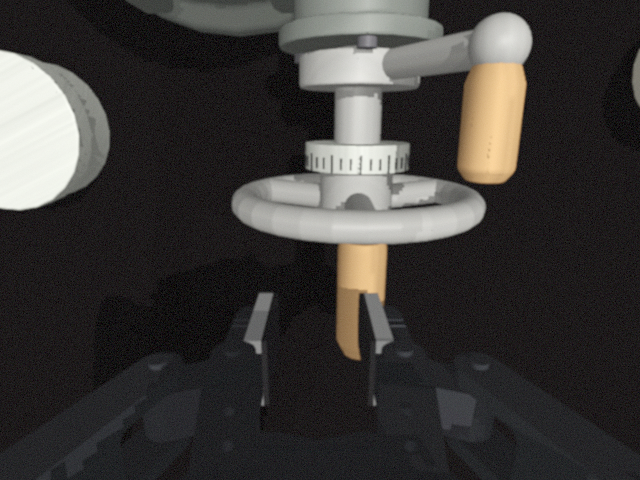

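```bash
python3 - <<'E'
from h import *
a=env.camera("top");b=env.camera("scene")
cv2.imwrite("pics/ts3.png",np.hstack([cv2.resize(a[160:360,230:430],None,fx=2,fy=2,interpolation=2),cv2.resize(b[120:320,240:440],None,fx=2,fy=2,interpolation=2)]))
E
```

```text
(no output)
```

View pics/ts3.png

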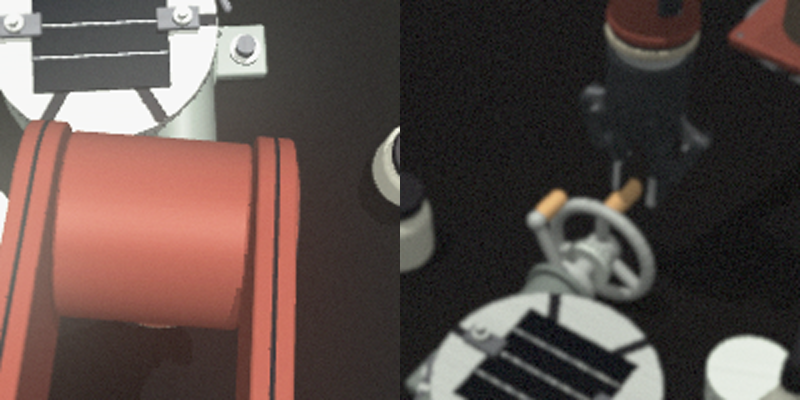

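```bash
python3 - <<'E'
from wfit import *
o=env.get_obs();p=np.array(o["position"]);R=np.array(o["tool_rot"])
for z in (0,-19,-40,-60):
  for y in(-15,15):
    P=p+R@[0,y,z]
    print(z,y,((proj("scene",P)[0]-[240,120])*2+[400,0]).round(),wproj(p,R,P).round())
E
```

```text
0 -15 [649. 227.] [[286. 280.]]
0 15 [623. 215.] [[351. 280.]]
-19 -15 [650. 213.] [[283. 297.]]
-19 15 [624. 201.] [[355. 297.]]
-40 -15 [652. 198.] [[279. 321.]]
-40 15 [625. 186.] [[360. 321.]]
-60 -15 [653. 183.] [[273. 350.]]
-60 15 [627. 170.] [[366. 350.]]
```

The fingertips passed over the handle. By both cameras they sit about 28 mm above the reported TCP at this opening, and the handle has not moved. I'll go back and straddle it deeper.

>>> servo_tool:
  plan:
    - [-0.2, -0.004, -0.006, 0.004, 0, 0.3, 0]
    - [-0.2, -0.004, -0.006, 0, 0, 0, 0]
    - [-0.2, -0.002, -0.005, 0, 0, 0, 0]
    - [-0.2, 0, 0, 0, 0, 0, 0]
    - [-0.2, 0, 0, 0, 0, 0, 0]

```text
t: 7.08
position: [520.7, 15.8, 92.7]
tool_rot: [[0.999, 0.045, -0.001], [0.045, -0.999, -0.0], [-0.001, 0.0, -1.0]]
contact_force: [-0.5, 0.7, -0.1]
opening: 34.1
```

```bash
python3 look.py w4
```

```text
7.075 [520.7  15.8  92.7] [-0.52  0.72 -0.12] [-0.03  0.02 -0.02] 34.0760171296312
```

View pics/w4.png

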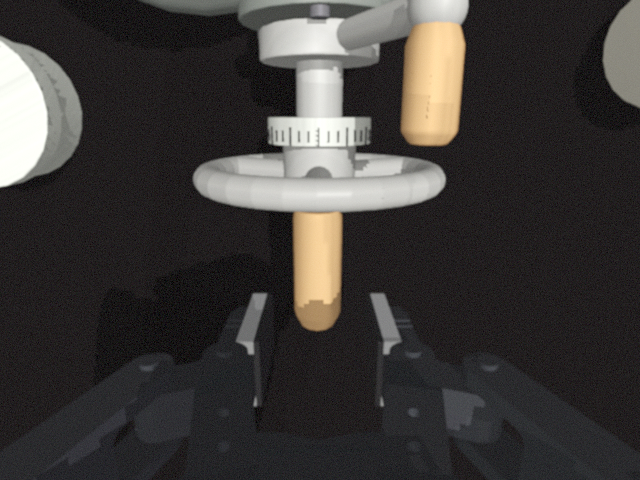

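>>> servo_tool:
  plan:
    - [-0.2, 0, 0, -0.01, 0, 0, 0]
    - [-0.2, 0, 0, -0.01, 0, 0, 0]
    - [-0.2, 0, 0, -0.008, 0, 0, 0]
    - [-0.2, 0, 0.0, 0, 0, 0, 0]

```text
t: 7.62
position: [519.9, 16.3, 61.6]
tool_rot: [[0.999, 0.046, -0.003], [0.046, -0.999, -0.0], [-0.003, -0.0, -1.0]]
contact_force: [-1.0, 0.4, 0.3]
opening: 34.0
```

```bash
python3 look.py w5;python3 - <<'E'
from h import *
b=env.camera("scene")
cv2.imwrite("pics/s5.png",cv2.resize(b[120:320,240:440],None,fx=3,fy=3,interpolation=2))
E
```

```text
7.625 [519.9  16.3  61.6] [-1.    0.39  0.34] [-0.03  0.01 -0.01] 33.9691654518427
```

View pics/w5.png

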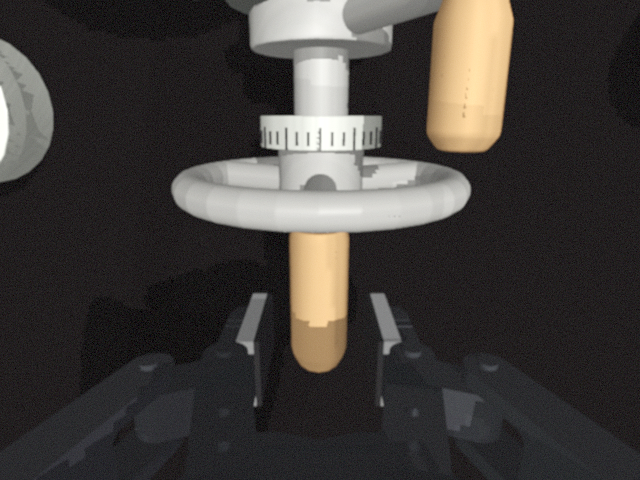

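View pics/s5.png

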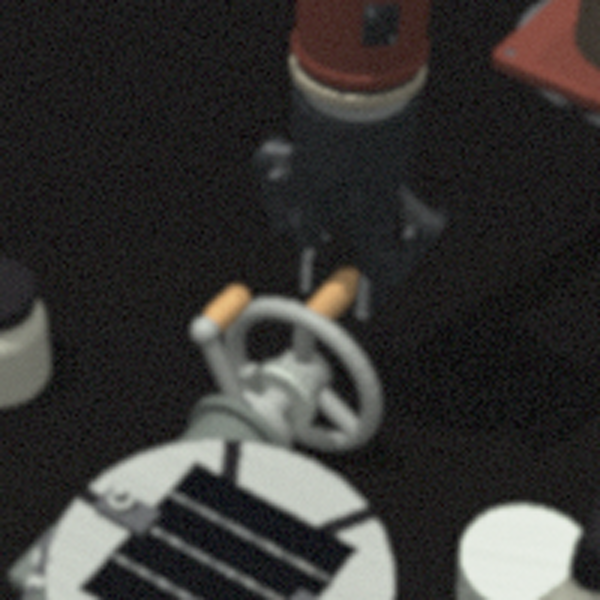

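```bash
python3 - <<'E'
from h import *
for z in(60,70,80,90,100,110):print(z,proj("scene",[[520,34,z],[520,0,z]]).round(1).tolist())
print("obs +y tip",(240+362/3,120+318/3),"-y tip",(240+306/3,120+288/3))
E
```

```text
60 [[359.9, 237.0], [346.3, 229.8]]
70 [[360.2, 233.5], [346.5, 226.4]]
80 [[360.6, 230.0], [346.8, 222.9]]
90 [[360.9, 226.5], [347.0, 219.3]]
100 [[361.2, 222.9], [347.3, 215.8]]
110 [[361.6, 219.3], [347.5, 212.1]]
obs +y tip (360.6666666666667, 226.0) -y tip (342.0, 216.0)
```

>>> servo_tool:
  plan:
    - [-0.2, 0, 0.002, -0.003, 0, 0, 0]
    - [-0.2, 0, 0.002, 0, 0, 0, 0]
    - [-0.2, 0, 0.0015, 0, 0, 0, 0]
    - [-0.2, 0, 0.001, 0, 0, 0, 0]

```text
t: 8.22
position: [521.6, 23.1, 60.4]
tool_rot: [[0.999, 0.046, 0.001], [0.046, -0.999, -0.0], [0.001, 0.0, -1.0]]
contact_force: [-0.2, 0.7, 0.3]
opening: 34.4
```

>>> servo_tool:
  plan:
    - [-0.2, 0, 0.001, 0, 0, 0, 0]
    - [-0.2, 0, 0.001, 0, 0, 0, 0]
    - [-0.2, 0, 0.001, 0, 0, 0, 0]

```text
t: 8.6
position: [521.6, 25.8, 60.7]
tool_rot: [[0.999, 0.046, 0.001], [0.046, -0.999, -0.001], [0.001, 0.001, -1.0]]
contact_force: [-1.4, -0.8, 0.5]
opening: 33.8
```

>>> servo_tool:
  plan:
    - [-0.2, 0, 0.001, 0, 0, 0, 0]
    - [-0.2, 0, 0.001, 0, 0, 0, 0]
    - [-0.2, 0, 0.001, 0, 0, 0, 0]

```text
t: 8.98
position: [521.7, 28.8, 60.8]
tool_rot: [[0.999, 0.046, 0.001], [0.046, -0.999, -0.002], [0.001, 0.002, -1.0]]
contact_force: [-0.5, -1.6, 0.7]
opening: 34.5
```

```bash
python3 look.py w6
```

```text
8.975 [521.7  28.8  60.8] [-0.45 -1.62  0.66] [-0.22  0.07  0.  ] 34.46165815922018
```

View pics/w6.png

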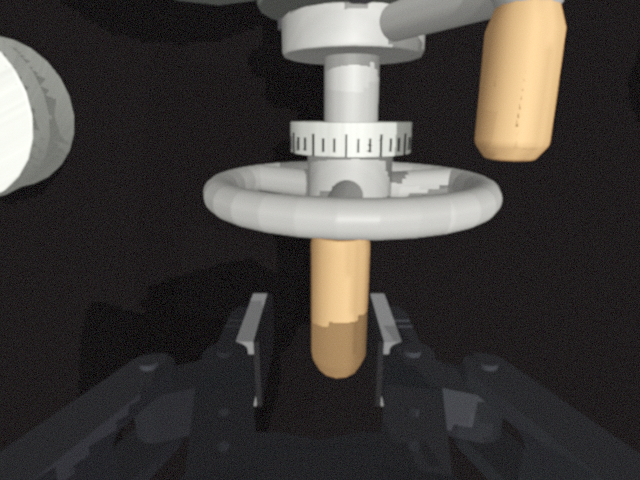

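>>> servo_tool:
  plan:
    - [-0.2, 0, 0.001, 0, 0, 0, 0]
    - [-0.2, 0, 0.001, 0, 0, 0, 0]

```text
t: 9.28
position: [521.7, 31.0, 60.8]
tool_rot: [[0.999, 0.046, 0.001], [0.046, -0.999, -0.002], [0.001, 0.002, -1.0]]
contact_force: [-0.9, -2.4, 1.4]
opening: 34.5
```

>>> servo_tool:
  plan:
    - [-0.2, 0, 0.001, 0, 0, 0, 0]
    - [-0.2, 0, 0.001, 0, 0, 0, 0]

```text
t: 9.52
position: [521.7, 32.1, 60.9]
tool_rot: [[0.999, 0.046, 0.001], [0.046, -0.999, -0.004], [0.001, 0.004, -1.0]]
contact_force: [-1.1, -5.5, 0.8]
opening: 34.3
```

>>> servo_tool:
  plan:
    - [-0.2, 0, 0.001, 0, 0, 0, 0]
    - [-0.2, 0, 0.001, 0, 0, 0, 0]

```text
t: 9.78
position: [521.6, 32.2, 60.8]
tool_rot: [[0.999, 0.046, 0.001], [0.046, -0.999, -0.007], [0.0, 0.007, -1.0]]
contact_force: [-1.2, -6.3, 0.5]
opening: 34.7
```

The left end pushes back with about 6 N.

```bash
python3 look.py w7
```

```text
9.775 [521.6  32.2  60.8] [-1.23 -6.31  0.5 ] [-1.1   0.08 -0.08] 34.65903027947535
```

View pics/w7.png

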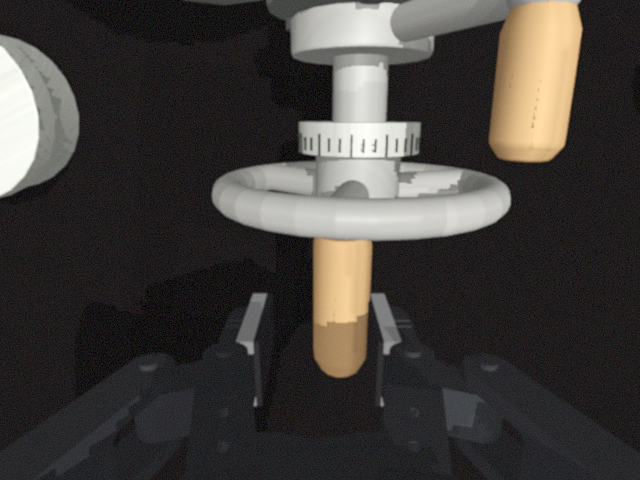

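```bash
cat > ang.py <<'E'
import sys
from wfit import *
S=[530.9,14.64,3.32]
def handle_angle(img,pos,R,verbose=True):
    hsv=cv2.cvtColor(img,cv2.COLOR_BGR2HSV);m=((hsv[...,0]>8)&(hsv[...,0]<24)&(hsv[...,1]>70)&(hsv[...,2]>60)).astype(np.uint8)
    n,l,st,c=cv2.connectedComponentsWithStats(m)
    out=[(st[i,4],c[i].round(1).tolist(),st[i,:4].tolist()) for i in range(1,n) if st[i,4]>300]
    print(out)
    # rows near handle: compare mean col between rows where projected points lie
    best=[]
    for a in np.arange(-70,70,.25):
        d=pts(S+[a,0]);q=wproj(pos,R,np.array([d["f"](t,45,np.radians(a)) for t in(-20,-10,0,10,20)]))
        e=[]
        for u,v in q:
            r=int(round(v))
            if 0<=r<480:
                xs=np.where(m[r])[0]
                xs=xs[abs(xs-u)<60]
                if len(xs)>10:e.append((xs.min()+xs.max())/2-u)
        if len(e)>=3:best.append((np.mean(np.abs(e)),a,np.round(e,1).tolist()))
    best.sort(key=lambda x:x[0]);print(best[:2])
    return best[0][1] if best else None
if __name__=="__main__":
    o=env.get_obs();pos,R=np.array(o["position"]),np.array(o["tool_rot"])
    print(o["t"],pos.round(1),np.round(o["contact_force"],1))
    f=sys.argv[1]
    im=cv2.imread(f) if f.endswith("png") else env.camera("wrist")
    if not f.endswith("png"):cv2.imwrite(f"pics/{f}.png",im)
    handle_angle(im,pos,R)
E
python3 ang.py pics/w7.png
python3 - <<'E'
from ang import *
R=np.array([[.999,.046,-.003],[.046,-.999,0],[-.003,0,-1]])
handle_angle(cv2.imread("pics/w5.png"),np.array([519.9,16.3,61.6]),R)
R=np.array([[.999,.046,.001],[.046,-.999,-.002],[.001,.002,-1]])
handle_angle(cv2.imread("pics/w6.png"),np.array([521.7,28.8,60.8]),R)
E
```

```text
9.825 [521.7  32.2  60.8] [ 0.3 -6.4 -0.2]
[(np.int32(12415), [534.8, 81.2], [488, 1, 95, 162]), (np.int32(7577), [340.8, 304.0], [312, 238, 61, 141])]
[(np.float64(0.7750126981453945), np.float64(13.75), [-0.9, -0.6, -0.2, 1.1, 1.0]), (np.float64(0.804351154102551), np.float64(14.0), [-0.4, -0.1, 0.3, 1.7, 1.6])]
[(np.int32(11689), [468.8, 74.1], [426, 0, 89, 153]), (np.int32(7867), [318.6, 298.2], [288, 232, 62, 142])]
[(np.float64(0.5124231200682402), np.float64(3.0), [-0.8, -1.0, 0.3, 0.1, 0.4]), (np.float64(0.6381081590547183), np.float64(3.25), [-0.3, -0.5, 0.8, 0.6, 1.0])]
[(np.int32(12389), [519.8, 80.0], [474, 0, 94, 163]), (np.int32(7765), [338.9, 304.5], [310, 238, 61, 141])]
[(np.float64(0.5123454069105833), np.float64(9.75), [-0.5, -1.2, -0.3, 0.1, 0.5]), (np.float64(0.5205775769590218), np.float64(10.0), [-0.0, -0.6, 0.3, 0.7, 1.0])]
```

>>> servo_tool:
  plan:
    - [-0.2, 0, -0.004, 0, 0, 0, 0]
    - [-0.2, 0, -0.004, 0, 0.0, 0, 0]
    - [-0.2, 0, -0.004, 0, 0, 0, 0]
    - [-0.2, 0, -0.001, 0, 0, 0, 0]

```text
t: 10.32
position: [521.7, 19.8, 60.6]
tool_rot: [[0.999, 0.046, 0.001], [0.046, -0.999, -0.004], [0.001, 0.004, -1.0]]
contact_force: [-0.2, -0.1, -0.2]
opening: 33.8
```

>>> servo_tool:
  plan:
    - [-0.2, 0, -0.001, 0, 0, 0, 0]
    - [-0.2, 0, -0.001, 0, 0, 0, 0]
    - [-0.2, 0, -0.001, 0, 0, 0, 0]

```text
t: 10.7
position: [521.7, 16.9, 60.6]
tool_rot: [[0.999, 0.046, 0.001], [0.046, -0.999, -0.004], [0.001, 0.004, -1.0]]
contact_force: [-0.6, -1.0, 0.5]
opening: 34.3
```

>>> servo_tool:
  plan:
    - [-0.2, 0, -0.002, 0, 0, 0, 0]
    - [-0.2, 0, -0.002, 0, 0, 0, 0]
    - [-0.2, 0, -0.001, 0, 0, 0, 0]

```text
t: 11.08
position: [521.9, 12.3, 60.9]
tool_rot: [[0.999, 0.046, 0.001], [0.046, -0.999, -0.003], [0.001, 0.003, -1.0]]
contact_force: [-0.1, 0.6, 1.1]
opening: 34.1
```

>>> servo_tool:
  plan:
    - [-0.2, 0, -0.001, 0, 0, 0, 0]
    - [-0.2, 0, -0.001, 0, 0, 0, 0]
    - [-0.2, 0, -0.001, 0, 0, 0, 0]

```text
t: 11.45
position: [522.0, 9.1, 61.0]
tool_rot: [[0.999, 0.046, 0.002], [0.046, -0.999, -0.003], [0.002, 0.003, -1.0]]
contact_force: [-0.4, 1.8, 0.8]
opening: 34.4
```

>>> servo_tool:
  plan:
    - [-0.2, 0, -0.001, 0, 0, 0, 0]
    - [-0.2, 0, -0.001, 0, 0, 0, 0]

```text
t: 11.7
position: [522.1, 7.0, 61.1]
tool_rot: [[0.999, 0.046, 0.002], [0.046, -0.999, -0.003], [0.002, 0.003, -1.0]]
contact_force: [1.0, 1.6, 1.0]
opening: 34.2
```

>>> servo_tool:
  plan:
    - [-0.2, 0, -0.001, 0, 0, 0, 0]
    - [-0.2, 0, -0.001, 0, 0, 0, 0]
    - [-0.2, 0, -0.001, 0, 0, 0, 0]

```text
t: 12.08
position: [522.1, 3.7, 61.1]
tool_rot: [[0.999, 0.046, 0.002], [0.046, -0.999, -0.003], [0.002, 0.003, -1.0]]
contact_force: [0.8, 1.3, 0.7]
opening: 34.2
```

>>> servo_tool:
  plan:
    - [-0.2, 0, -0.001, 0, 0, 0, 0]
    - [-0.2, 0, -0.001, 0, 0, 0, 0]

```text
t: 12.32
position: [522.1, 1.6, 61.0]
tool_rot: [[0.999, 0.046, 0.002], [0.046, -0.999, -0.003], [0.002, 0.003, -1.0]]
contact_force: [1.1, 1.7, 1.0]
opening: 34.2
```

>>> servo_tool:
  plan:
    - [-0.2, 0, -0.001, 0, 0, 0, 0]
    - [-0.2, 0, -0.001, 0, 0, 0, 0]

```text
t: 12.58
position: [522.2, -0.1, 61.0]
tool_rot: [[0.999, 0.045, 0.002], [0.046, -0.999, -0.002], [0.002, 0.002, -1.0]]
contact_force: [0.7, 3.9, 1.2]
opening: 34.3
```

>>> servo_tool:
  plan:
    - [-0.2, 0, -0.001, 0, 0, 0, 0]
    - [-0.2, 0, -0.001, 0, 0, 0, 0]

```text
t: 12.82
position: [522.2, -0.8, 61.0]
tool_rot: [[0.999, 0.045, 0.002], [0.045, -0.999, 0.0], [0.002, -0.0, -1.0]]
contact_force: [0.5, 6.4, 1.8]
opening: 34.2
```

Right end: pushing back with about 6 N. I'll hold one row, then measure.

>>> servo_tool:
  plan:
    - [-0.2, 0, -0.0003, 0, 0, 0, 0]

```text
t: 12.95
position: [522.2, -0.6, 61.0]
tool_rot: [[0.999, 0.045, 0.002], [0.045, -0.999, 0.001], [0.002, -0.001, -1.0]]
contact_force: [-0.2, 4.8, 0.5]
opening: 34.3
```

```bash
python3 ang.py w8
```

```text
12.95 [522.2  -0.6  61. ] [-0.2  4.8  0.5]
[(np.int32(11654), [398.9, 76.6], [359, 0, 83, 158]), (np.int32(7676), [296.5, 301.4], [265, 235, 61, 141])]
[(np.float64(0.5017669256433578), np.float64(-9.0), [-1.0, -1.2, -0.0, -0.2, 0.1]), (np.float64(0.5301422141493276), np.float64(-8.75), [-0.4, -0.7, 0.6, 0.3, 0.6])]
```

View pics/w8.png

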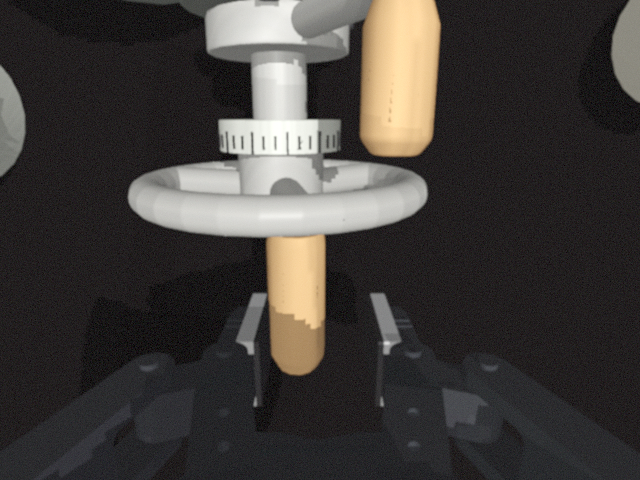

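Free play is about 18.7°: left end about +11.4°, right end about -7.3°, both corrected for spring-back. So the lever needs about 27° to the left. Releasing the handle, lifting and going to the knob.

>>> servo_tool:
  plan:
    - [-0.2, 0, 0.004, 0, 0, 0, 0]
    - [-0.2, 0, 0.003, 0, 0, 0, 0]
    - [-0.2, 0, 0, 0.02, 0, 0, 0]
    - [-0.2, 0, 0, 0.03, 0, 0, 0]
    - [-0.2, 0, 0, 0.03, 0, 0, 0]
    - [-0.2, 0.02, -0.005, 0.01, 0, 0, 0]
    - [-0.2, 0.03, -0.01, 0, 0, 0, 0]
    - [-0.2, 0.02, -0.005, 0, 0, 0, 0]
    - [-0.2, 0, 0, 0, 0, 0, 0]
    - [-0.2, 0, 0, 0, 0, 0, 0]

```text
t: 14.25
position: [591.1, -17.2, 152.4]
tool_rot: [[0.999, 0.046, -0.002], [0.046, -0.999, -0.007], [-0.003, 0.007, -1.0]]
contact_force: [-0.1, -0.7, -0.7]
opening: 34.0
```

```bash
python3 look.py w9
```

```text
14.25 [591.1 -17.2 152.4] [-0.05 -0.72 -0.66] [ 0.    0.03 -0.04] 33.95836130765534
```

View pics/w9.png

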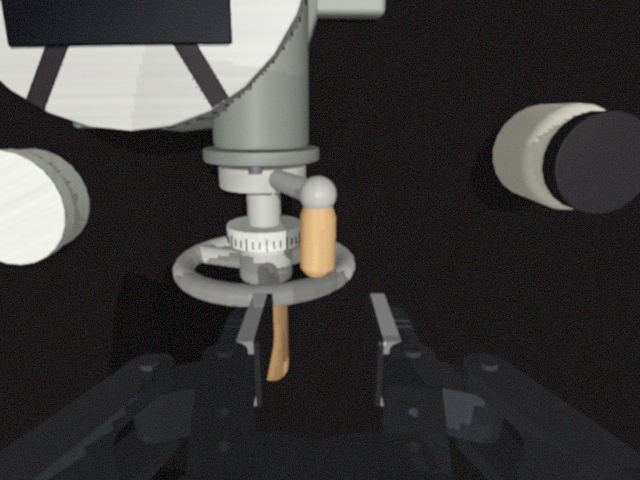

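>>> servo_tool:
  plan:
    - [-0.2, 0.005, 0.0005, -0.01, 0.4, 0, 0]
    - [-0.2, 0.002, 0, -0.018, 0, 0, 0]
    - [-0.2, 0, 0, -0.02, 0, 0, 0]
    - [-0.2, 0, 0, -0.006, 0, 0, 0]
    - [-0.2, 0, 0, 0, 0, 0, 0]

```text
t: 14.92
position: [595.7, -15.9, 93.0]
tool_rot: [[0.999, 0.046, -0.006], [0.046, -0.999, 0.001], [-0.006, -0.001, -1.0]]
contact_force: [-0.1, -0.1, 0.9]
opening: 34.0
```

```bash
python3 look.py w10;python3 - <<'E'
from h import *
b=env.camera("scene")
cv2.imwrite("pics/s10.png",cv2.resize(b[120:320,240:440],None,fx=3,fy=3,interpolation=2))
E
```

```text
14.925 [595.7 -15.9  93. ] [-0.12 -0.09  0.85] [0.   0.   0.01] 33.98076641877567
```

View pics/w10.png

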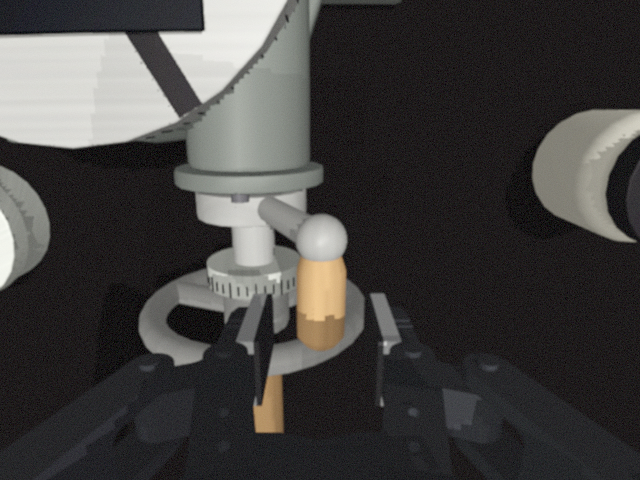

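View pics/s10.png

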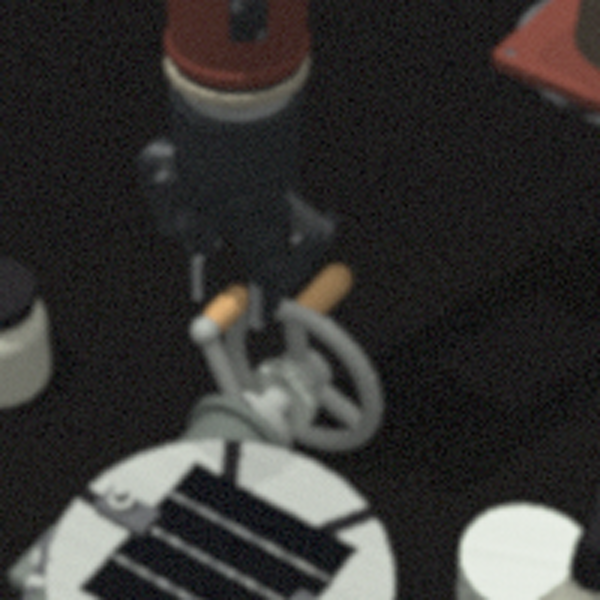

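>>> servo_tool:
  plan:
    - [-0.2, 0.002, 0.004, -0.003, 0, -0.3, 0]
    - [-0.2, 0, 0.004, 0, 0, 0, 0]
    - [-0.2, 0, 0.004, 0, 0, 0, 0]
    - [-0.2, 0, 0.004, 0, 0, 0, 0]
    - [-0.2, 0, 0.003, 0, 0, 0, 0]
    - [-0.2, 0, 0.003, 0, 0, 0, 0]

```text
t: 15.78
position: [599.0, -4.1, 94.4]
tool_rot: [[0.999, 0.045, 0.003], [0.045, -0.999, -0.019], [0.002, 0.019, -1.0]]
contact_force: [-0.6, -8.6, -1.6]
opening: 34.1
```

```bash
cat > lev.py <<'E'
import sys
from wfit import *
S=[530.9,14.64,3.32]
o=env.get_obs();pos,R=np.array(o["position"]),np.array(o["tool_rot"]);print(o["t"],pos.round(1),np.round(o["contact_force"],1))
im=env.camera("wrist");cv2.imwrite(f"pics/{sys.argv[1]}.png",im)
hsv=cv2.cvtColor(im,cv2.COLOR_BGR2HSV);m=((hsv[...,0]>8)&(hsv[...,0]<24)&(hsv[...,1]>70)&(hsv[...,2]>60))
best=[]
for b in np.arange(-60,60,.25):
    d=pts(S+[0,b]);q=wproj(pos,R,np.array([d["f"](t,80,np.radians(b)) for t in(58,64,71,77,83)]));e=[]
    for u,v in q:
        r=int(round(v))
        if 0<=r<480:
            xs=np.where(m[r])[0];xs=xs[abs(xs-u)<45]
            if len(xs)>10:e.append((xs.min()+xs.max())/2-u)
    if len(e)>=3:best.append((np.mean(np.abs(e)),b,np.round(e,1).tolist()))
best.sort(key=lambda x:x[0]);print(best[:2])
E
python3 lev.py w11
```

```text
15.775 [599.   -4.1  94.4] [-0.6 -8.6 -1.6]
[(np.float64(0.8045381193225125), np.float64(-22.0), [-0.8, -0.3, 0.1, 1.5, 1.4]), (np.float64(0.9414342216550494), np.float64(-22.25), [-1.6, -1.2, -0.8, 0.6, 0.5])]
```

View pics/w11.png

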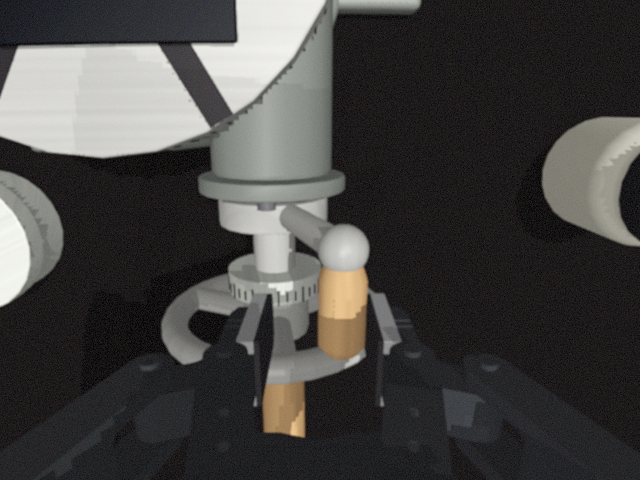

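>>> servo_tool:
  plan:
    - [-0.2, 0, 0.004, 0, 0.5, 0, 0]
    - [-0.2, 0, 0.004, 0, 0.5, 0, 0]
    - [-0.2, 0, 0.004, 0, 0.5, 0, 0]
    - [-0.2, 0, 0.004, 0, 0.5, 0, 0]

```text
t: 16.32
position: [598.9, 1.4, 97.1]
tool_rot: [[0.999, 0.044, 0.002], [0.044, -0.999, -0.001], [0.002, 0.002, -1.0]]
contact_force: [-2.2, -9.0, 1.2]
opening: 34.4
```

```bash
python3 lev.py w12
```

```text
16.325 [598.9   1.4  97.1] [-2.2 -9.   1.2]
[(np.float64(0.559168517199953), np.float64(-18.5), [-1.1, -0.7, 0.2, 0.6, 0.1]), (np.float64(0.8150843191749573), np.float64(-18.25), [-0.3, 0.2, 1.1, 1.5, 1.0])]
```

>>> servo_tool:
  plan:
    - [-0.2, 0, 0.005, -0.001, 0.2, 0, 0]
    - [-0.2, 0, 0.005, -0.001, 0.2, 0, 0]
    - [-0.2, 0, 0.005, -0.001, 0.2, 0, 0]
    - [-0.2, 0, 0.005, -0.001, 0.2, 0, 0]
    - [-0.2, 0, 0.005, -0.001, 0.2, 0, 0]
    - [-0.2, 0, 0.005, -0.001, 0.2, 0, 0]

```text
t: 17.12
position: [598.5, 11.0, 100.5]
tool_rot: [[0.999, 0.04, 0.002], [0.04, -0.999, -0.015], [0.001, 0.015, -1.0]]
contact_force: [-4.7, -10.6, 5.6]
opening: 34.2
```

```bash
python3 lev.py w13
```

```text
17.125 [598.5  11.  100.5] [ -4.7 -10.6   5.6]
[(np.float64(0.20420469762741505), np.float64(-11.0), [-0.0, -0.0, -0.0, 0.5, 0.5]), (np.float64(0.7575924812342236), np.float64(-11.25), [-0.9, -0.9, -1.0, -0.5, -0.5])]
```

View pics/w13.png

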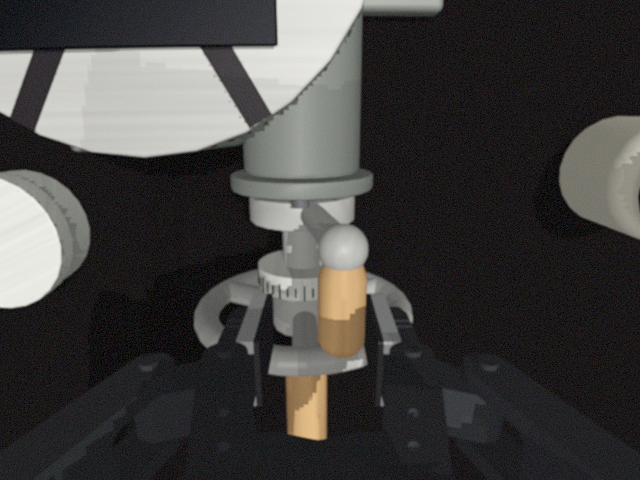

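>>> servo_tool:
  plan:
    - [-0.2, 0, -0.004, -0.002, 0.5, 0, 0.2]
    - [-0.2, 0, 0, -0.006, 0.3, 0, 0.2]
    - [-0.2, 0, 0.0, 0, 0, 0, 0]

```text
t: 17.55
position: [599.2, 7.5, 93.2]
tool_rot: [[0.999, 0.047, 0.004], [0.047, -0.999, 0.0], [0.004, 0.0, -1.0]]
contact_force: [0.7, 0.8, 0.0]
opening: 34.0
```

>>> servo_tool:
  plan:
    - [-0.2, 0, 0.004, 0, 0, 0, 0]
    - [-0.2, 0, 0.005, 0, 0.2, 0, 0]
    - [-0.2, 0, 0.005, 0, 0.3, 0, 0]
    - [-0.2, 0, 0.005, 0, 0.3, 0, 0.2]
    - [-0.2, 0, 0.005, 0, 0.3, 0, 0.2]
    - [-0.2, 0, 0.005, 0, 0.3, 0, 0.2]
    - [-0.2, 0, 0.005, 0, 0.3, 0, 0]

```text
t: 18.42
position: [598.2, 29.1, 96.6]
tool_rot: [[0.998, 0.057, 0.0], [0.057, -0.998, 0.005], [0.001, -0.005, -1.0]]
contact_force: [-1.8, -9.4, 1.5]
opening: 34.1
```

```bash
python3 lev.py w14
```

```text
18.425 [598.2  29.1  96.6] [-1.8 -9.4  1.5]
[(np.float64(0.37635765720423253), np.float64(1.5), [0.0, 0.2, 0.4, 0.6, 0.7]), (np.float64(0.604571822547814), np.float64(1.25), [-1.0, -0.8, -0.6, -0.4, -0.3])]
```

View pics/w14.png

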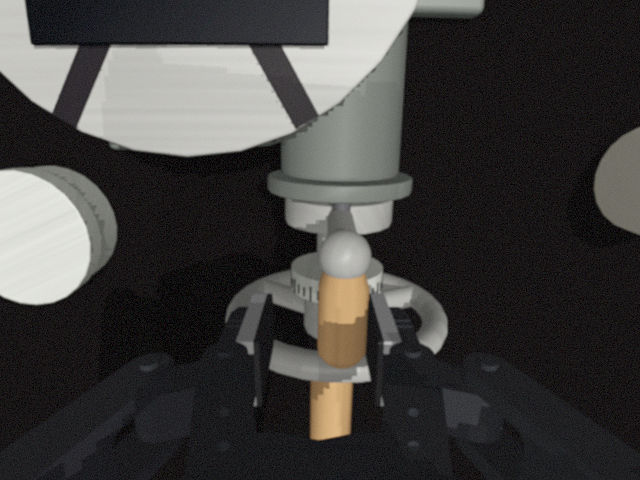

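The lever is at +1.5°, right at the computed target. I'll back off, lift, and check the play on the wheel.

>>> servo_tool:
  plan:
    - [-0.2, 0, -0.004, 0, 0, 0, 0]
    - [-0.2, 0, -0.004, 0, 0, 0, -0.3]
    - [-0.2, 0, 0, 0.02, 0, 0, -0.3]
    - [-0.2, 0, 0, 0.03, 0, 0, 0]
    - [-0.2, -0.02, 0, 0.01, 0, 0, 0]
    - [-0.2, -0.04, 0, 0, 0, 0, 0]
    - [-0.2, -0.02, 0, 0, 0, 0, 0]
    - [-0.2, 0, 0, 0, 0, 0, 0]
    - [-0.2, 0, 0, 0, 0, 0, 0]

```text
t: 19.6
position: [520.2, 23.7, 167.8]
tool_rot: [[0.999, 0.047, 0.011], [0.047, -0.999, 0.008], [0.012, -0.007, -1.0]]
contact_force: [0.1, 0.4, 0.2]
opening: 33.9
```

```bash
python3 lev.py w15; python3 ang.py w15b
```

```text
19.6 [520.2  23.7 167.8] [0.1 0.4 0.2]
[(np.float64(0.26854131380273427), np.float64(1.75), [-0.3, -0.3, -0.3, 0.3, 0.3]), (np.float64(0.6792368773777298), np.float64(2.0), [0.4, 0.5, 0.5, 1.0, 1.0])]
19.65 [520.3  23.6 167.7] [-0.7 -0.   0.5]
[(np.int32(2932), [332.6, 94.5], [313, 55, 41, 80]), (np.int32(2982), [327.2, 224.3], [310, 182, 36, 88])]
[(np.float64(0.28750502032103215), np.float64(6.25), [-0.2, -0.1, -0.0, 0.5, 0.6]), (np.float64(0.3486195653167329), np.float64(6.0), [-0.5, -0.4, -0.4, 0.2, 0.3])]
```

View pics/w15.png

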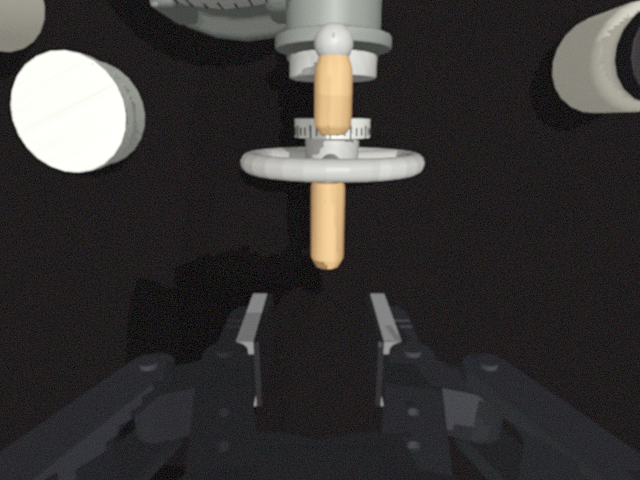

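```bash
python3 - <<'E'
from bench import env
import numpy as np
o=env.get_obs();print(o["t"],np.round(o["contact_force"],1),np.round(o["qd"],2));print(env.close_job())
E
```

```text
19.7 [ 0.5 -0.4  0.8] [-0.01  0.51  0.38 -0.15  0.02 -0.11]
the job is handed in; nothing more can be done
None
```

I rocked the wheel to both ends, swung the mesh lever to the left, and handed the job in at 19.7 s. My estimate of the free play left is about 5.1°.

- **Rocking the wheel:** It pushed back with about 6.3 N at the left end and 6.4 N at the right end. Corrected for spring-back, the ends were at about +11.4° and −7.3°, so the play was about 18.7°.
- **Swinging the lever:** I pushed it about 27.5° left, from −26° to about +1.6°, at 9–12 N, then let go and lifted clear.
- **Last checks:**
  - The lever's travel predicts about 5° of play. The wheel was carried along to +6.25°, which against the left end at +11.4° gives about 5.1°.
  - I did not rock the wheel again afterwards to confirm it, so the 5.1° comes from camera angles, good to roughly ±1°.
  - The gripper was clear of everything with only noise-level force. The tin and the jar stood in place in the last wrist view. The bottle is only partly visible there, but the arm never went near it.
- **What disagreed:**
  - My first push went over the top of the handle, because the fingertips sat about 28 mm above the reported TCP. Nothing was touched, and I repeated it lower.
  - Partway through the lever push, friction lifted the tool and the force passed 10 N, so I backed off and went in lower.
  - The last push went further per row than I expected, but it ended on the target.

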